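# Stow the torch in its charging cradle and clamp it

## Robot

A 6-joint arm with a two-finger parallel gripper is mounted at the origin on the work surface. World frame = base frame: x ahead of the robot, y to its left, z up, the work surface at z = 0. Lengths are in m, angles in rad, forces in N, time in s.
With the tool pointing down it reaches from about 0.275 to 0.825 m from the base axis. Payload 4.9 kg.
Tool frame: the origin (TCP) lies at the very end of the fingers, on their centre line; the grasp point (between the pads) lies 19 mm behind it; x points along the fingers, y is the direction in which the jaws open and shut, and the axes are right-handed (so a half turn about x gives the same grasp; the last joint's range is limited). The gripper opens to 85 mm and grips with 20 to 120 N. Pads are 22 mm wide; open, the fingers measure 114 mm over their backs; the gripper's body (76 mm by 85 mm) begins 54 mm behind the grasp point. The pads swing forward as they close: fully open they stand 13 mm farther back than shut.
Start: joints at [-1.395, 0.326, -0.193, 1.052, 0, 1.437], TCP at [0.168, -0.524, 0.231] pointing down, gripper open.
Joint ranges: [-2.65, 2.65], [-0.97, 1.79], [-1.3, 1.35], [-1.93, 2.1], [-1.47, 1.37], [-3.14, 3.14]. Speed limits (rad/s): [2.57, 2.57, 3.14, 3.14, 3.14, 3.14].

## Interface

Orientations are given as a unit quaternion [x, y, z, w].
In Python, from plant import arm, eyes, find_in, silhouettes, mark_of gives the robot as it stands.
- The arm moves only by the tool arm_command, never from a script. Its argument "steps" is a list of rows, each an object with "claw": the finger opening in mm, from 0 to 85.4; "translation": the shift along the world's x, y, z in mm, a list of three; "angular": the turn, a rotation vector about the world's x, y, z in degrees, a list of three. In form: [{"claw": claw, "translation": [x, y, z], "angular": [rx, ry, rz]}, ...]. A call has 1 to 20 rows; each row is the pose to reach, as a shift and turn from the pose commanded when the call began; what a row does not reach only later rows make up. A row lasts 1/8 s, in which the tool goes at most 62.5 mm and 10.7 degrees, less where a joint would pass 70% of its speed; a pose out of reach is approached as far as the arm can. A call with a gripper value outside its range is refused whole. The fingers move at their own pace and stop on an object; the grip force is fixed at half the most. Time passes only in rows, so rows that repeat a pose let the fingers close. It gives the time, the measured TCP pose, the force and the opening at its end, in the units of the state.
- arm.read_state(): the state, without advancing time (a new reading comes with each control period).
- eyes.read_camera(name): name is "scene" or "side" or "wrist"; returns the picture (420x560x3 uint8, red, green, blue); there is no depth.
- eyes.get_calibration(name): a dict with "fx", "fy", "cx", "cy" (pixels), "distortion" ([k1, k2, p1, p2, k3] as OpenCV has them; the pictures are not rectified), "R" (3x3) and "t" (3): a world point X has camera coordinates R X + t. Camera axes: x right, y down, z forward; pixel columns grow to the right and rows downward; lengths in m; the calibration is good to about 2 mm. A picture is of the moment at which its call begins: read the wrist's pose just before it. get_calibration takes no time and is no camera call; for the wrist camera it gives the pose at the moment of the call.
- arm.hand_in(): hands the job in, once; it reports no verdict.
Trained networks look in the newest picture that a camera, given by its name, has taken for a name from the list of things; names that differ only in an ending like _2 or _b are one class to them, and where a whole thing is asked for, a point or a joint stands for the part that bears it (a point fixed in the world has none). Each returns a list of dicts, best first, with "conf" (0 to 1); they miss things now and then, are a little off and sometimes report something else, mostly with a low value. They report only what shows in the picture. A call takes as long as a camera call. They do not tell look-alikes from the thing itself.
- find_in(camera, target): "position" ([x, y, z] in m, in world coordinates, good to about 4 mm: the middle of the surface that is visible of it).
- silhouettes(camera, target): "region" (420x560 bool, what is visible of it).
- mark_of(camera, target): "position" ([x, y, z] in m, in world coordinates, good to about 4 mm: a listed point, or the origin of a listed thing).
The state is a dict: "clock": time; "joints": joint angles; "qd": joint speeds; "effort": joint torques, N m; "tcp_pos": TCP position; "tcp_rot": TCP orientation; "wrist_force": force on the tool from outside, world axes, zero at the start; "torque": the same for the moment, N m; "gripper_width": finger opening in m.
Only numpy, scipy, OpenCV 4.12 (cv2) and the standard library are available. Lean on these libraries where they do the work, as an engineer would, in place of code of your own. Each camera call takes 0.05 s, during which the arm holds its last target.

## Task

Put the orange torch away in the charging cradle on the let-down flap of the walnut box, lens end towards the hinged clamp: feel along for the place where the foot under its barrel drops into the contact pocket, press the torch down firmly but gently (never harder than 35 N) until it sits fully home on both saddles, and only then swing the clamp fully shut over it and let go. Leave the padlock, the glass stone and the two keys where they lie.

Things in the scene. Friction and masses are not known exactly. Their poses are not given: they have to be found in the camera images.
- torch_mid (a point): Loose orange torch, 232 mm long, 0.28 to 0.42 kg, lying switch up in the tray. Point in the middle of the barrel, above the foot: grip here. x along the barrel to the lens, z to the switch side. Barrel 34 mm wide, 34 high, flat-sided, from x = -74 to 105 mm; head 56 mm square, x = 105 to 140; tail cap 44 mm square, to x = -92. At the start 34 mm above the table.
- torch_lens (a point): Middle of the torch's lens face, 140 mm ahead of torch_mid along x. The steel toggle switch is on top of the barrel, 40 to 45 mm ahead of torch_mid, and stands 13 mm above the barrel.
- torch_foot (a point): Underside of the torch's charging foot, 28 mm below torch_mid (11 mm below the barrel). The foot is 20 mm long along the barrel and 10 mm wide, its underside half-round. Head and foot are equally low, so the torch lies level on them. The torch balances 10 mm ahead of the foot's middle.
- cradle: Grey steel cradle fixed on the walnut flap; origin on the flap's top (14 mm above the table), x along it (lens must point to +x), y towards the box, z up. U saddles 12 mm thick at x = -54 and 80 mm: seats 45 mm above the origin, 38 mm wide inside, flared tops to 69 mm. The cradle and its contacts stand a push of 35 N on the torch.
- block_mid (a point): Point on the black contact block's top between the saddles, 43 mm above the cradle origin, x = y = 0. Block 64 mm long, 28 wide; its pocket for the foot is 22.2 mm long in x (1.1 mm play each way), 15 wide, 12 deep. The block is screwed in slots: the pocket's middle is anywhere from 9 mm behind to 9 mm ahead of this point in x; it is not measured.
- seat (a point): Where torch_mid is, but for the pocket's shift in x, when the torch is fully home: 62 mm above the cradle origin. With the foot on the block's top torch_mid is 9 mm above this; over the pocket it drops to about 6 mm above, onto two sprung contact rollers that take some 5 to 10 N beyond its own weight, most at first, and then give way until the barrel meets the seats hard.
- box_front (a point): Bottom middle of the walnut box's open front, on the flap. The box stands beyond it (cradle +y side), 300 mm long, 130 deep and 190 high; its roof juts out 10 mm at the ends and 8 mm in front. The flap, level and 14 mm thick, reaches from here 192 mm to the other side.
- clamp (a joint): Angle of the hinged steel clamp (rad): 0 shut, level over the saddle at x = 80 mm; 1.57 upright, 1.95 fully open, leaning back away from the box. A stiff hinge: stays where it is left, about 2 N at the knob moves it, stops at 0. As it shuts its tip moves over the torch towards cradle +y and down. Over a seated torch it shuts with 1 mm to spare; a torch not fully down stops it.
- clamp_hinge (a point): Point on the clamp's hinge axis (parallel to cradle x), at x = 80, y = -36 mm and 77 mm above the cradle origin. The clamp bar is 12 mm wide and 5 mm thick.
- clamp_tab (a point): Middle of the red knob at the clamp's tip: a cylinder of 12 mm diameter, 26 mm long along cradle x. It is 76 mm out from the hinge axis along the bar, and 8 mm to the bar's outer side (above it when shut).
- padlock: Nickel padlock lying flat in the bamboo tray, 64 x 42 x 20 mm, 0.18 kg; origin under it. Leave alone.
- stone: Green glass pebble, 44 mm across, 23 mm high, in the bamboo tray; origin under it. Leave alone.
- key_a: Bronze-coloured key lying flat on the flap between cradle and box, 57 mm long, 4 mm thick; origin under it. Leave alone.
- key_b: The other key, alike. Leave alone.
- tray: Fixed bamboo tray, 320 x 200 mm, floor 6 mm and rim 16 mm above the table; origin under its middle, x along its length.
Mind the look-alikes: they are no part of the job. There is more than one size of the part that bears torch_mid; the job needs the largest.

How it is judged:
On the way:
1. with the clamp still well open, the torch sits fully down on both saddles, lens end at the clamp (z of torch_mid in the frame of cradle below 0.0637 m and z of torch_lens in the frame of cradle below 0.065 m and horizontal distance between torch_mid and cradle below 0.014 m and angle between the z axis of torch_mid and the z axis of cradle, either way round below 0.04 rad and x of torch_lens in the frame of cradle above 0.1 m and value of joint clamp above 1.2 rad), for 0.2 s.
At the end, for the whole second after the job is handed in: The torch lies fully down on both saddles (within 1.7 mm at the foot and 3 mm at the lens, tilted under 0.04 rad, its middle within 14 mm of the cradle's), lens end at the clamp, and the clamp is shut over it (under 0.06 rad), all at rest (z of torch_mid in the frame of cradle below 0.0637 m and z of torch_lens in the frame of cradle below 0.065 m and horizontal distance between torch_mid and cradle below 0.014 m and angle between the z axis of torch_mid and the z axis of cradle, either way round below 0.04 rad and x of torch_lens in the frame of cradle above 0.1 m and value of joint clamp below 0.06 rad and linear speed of torch below 0.01 m/s); the robot touches nothing.
It fails at once if the torch is pushed or dropped on the cradle, its contacts or the clamp with more than 35 N (50 N with its weight and the squeeze of the contacts) (contact force between torch and cradle above 50 N).
It fails at once if the padlock, the stone or a key is moved by more than 15 mm (distance of any of padlock, stone, key_a, key_b from where it was at the start of the episode above 0.015 m).
It also fails if it takes over 72 s, if anything falls off the work surface, if the arm or the gripper's body presses on something with over 40 N, if the wrist force passes 120 N, or if a joint passes its speed limit or range.

## Working session

There is one attempt and no reset: what is moved stays moved. The work goes in short steps, Python scripts to look and compute and a tool call to move; the robot and the scene stay as the last step left them, time stands still between calls to the robot, and variables do not carry over. Pictures are saved under pics/ and viewed, and the job is handed in when it is done.

Besides the shell and the picture viewer there is one more tool, called after "Call:" by a JSON object that holds its "api" and its "payload", one argument or row to a line. arm_command: Moves the arm, as the interface text tells. Its arguments: {"type":"object","properties":{"steps":{"type":"array"}},"required":["steps"]}

```bash
mkdir -p pics; ls; cat > h.py <<'E'
import numpy as np, cv2
from plant import arm, eyes, find_in, silhouettes, mark_of
def snap(cam,name):
    im=eyes.read_camera(cam); cv2.imwrite(f'pics/{name}.png',im[:,:,::-1]); return im
E
python3 - <<'E'
from h import *
s=arm.read_state(); print(s)
a=snap('scene','s0'); b=snap('side','d0'); c=snap('wrist','w0')
for n in ['torch_mid','torch_lens','torch_foot','cradle','block_mid','seat','box_front','clamp_hinge','clamp_tab','padlock','stone','key_a','tray']:
  for cam in ['scene','side']:
    r=mark_of(cam,n); print(n,cam,[(np.round(x['position'],3).tolist(),round(x['conf'],2)) for x in r])
print(arm.read_state()['clock'])
E
```

```text
pics
{'clock': 0.0, 'joints': array([-1.39521193e+00,  3.26911074e-01, -1.93592948e-01,  1.05202500e+00,
       -7.20492606e-06,  1.43660899e+00]), 'qd': array([ 0.00220141, -0.00055519, -0.0008123 , -0.00109496, -0.00106477,
        0.0009002 ]), 'effort': array([ 8.65993161e-05, -4.43397474e+01,  2.62440652e+01,  1.55967468e-02,
        1.43899911e-06, -1.33254282e-06]), 'tcp_pos': array([ 0.16757324, -0.52322562,  0.23051628]), 'tcp_rot': array([-0.69862662, -0.10969585,  0.69865707, -0.10847102]), 'wrist_force': array([-0.16919225,  0.35588434, -0.24772808]), 'torque': array([ 0.03814637, -0.0363476 , -0.0016754 ]), 'gripper_width': 0.08523390488007805}
torch_mid scene [([0.328, -0.522, 0.019], 0.96), ([0.61, -0.508, 0.018], 0.95), ([0.526, -0.276, 0.033], 0.87)]
torch_mid side [([0.527, -0.279, 0.034], 0.85), ([0.329, -0.513, 0.023], 0.78), ([0.607, -0.505, 0.023], 0.69)]
torch_lens scene [([0.507, -0.496, 0.022], 0.92), ([0.661, -0.243, 0.035], 0.84), ([0.284, -0.416, 0.02], 0.66), ([0.489, 0.314, 0.014], 0.51)]
torch_lens side [([0.499, -0.499, 0.021], 0.89), ([0.663, -0.241, 
[... 372 characters left out ...]
81)]
block_mid side []
seat scene [([0.531, 0.214, 0.079], 0.6)]
seat side []
box_front scene [([0.596, 0.329, 0.012], 0.59), ([0.63, -0.161, 0.004], 0.45)]
box_front side []
clamp_hinge scene [([0.596, 0.162, 0.089], 0.88), ([0.54, -0.248, -0.0], 0.41)]
clamp_hinge side []
clamp_tab scene [([0.589, 0.136, 0.165], 0.6)]
clamp_tab side []
padlock scene [([0.416, -0.212, 0.009], 0.83)]
padlock side [([0.421, -0.211, 0.007], 0.49)]
stone scene [([0.629, -0.162, 0.003], 0.65)]
stone side [([0.634, -0.159, 0.007], 0.44)]
key_a scene [([0.634, 0.277, 0.017], 0.66), ([0.49, 0.314, 0.014], 0.56)]
key_a side []
tray scene [([0.541, -0.248, -0.003], 0.97)]
tray side [([0.539, -0.25, -0.0], 0.92)]
1.45
```

View pics/s0.png

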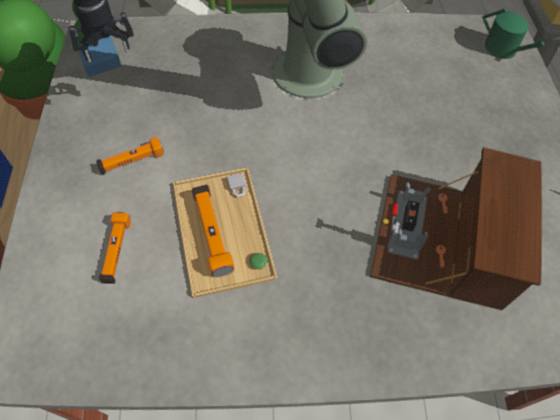

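View pics/d0.png

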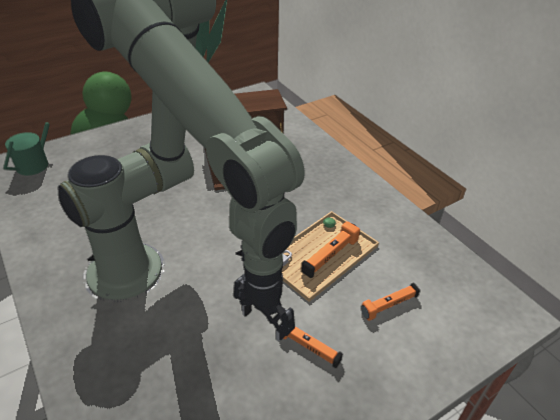

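```bash
python3 - <<'E'
from h import *
for c in ['scene','side','wrist']:
    k=eyes.get_calibration(c); R=np.array(k['R']);t=np.array(k['t']); print(c,k['fx'],k['cx'],k['cy'],k['distortion'],-R.T@t, R[2])
s=arm.read_state();from scipy.spatial.transform import Rotation as Ro
print(Ro.from_quat(s['tcp_rot']).as_matrix())
E
```

```text
scene 501.42478905653894 279.7509410321393 198.43544607189315 [-0.14319791  0.          0.          0.          0.        ] [ 1.1219642  -0.14264545  1.09446706] [-0.52290256  0.03214881 -0.85178599]
side 488.6569140291339 280.7990655900479 207.4793309461135 [0.02203628 0.         0.         0.         0.        ] [-0.13535983 -1.04030025  1.11875644] [ 0.40809566  0.62085538 -0.66932543]
wrist 340.22426711553493 273.7641505199575 207.2979056326374 [0.01660378 0.         0.         0.         0.        ] [ 0.23829453 -0.49925503  0.37405071] [-0.27992604 -0.08960099 -0.95583109]
[[ 1.58442033e-05  3.04865475e-01 -9.52395423e-01]
 [ 1.25464573e-05 -9.52395423e-01 -3.04865475e-01]
 [-1.00000000e+00 -7.11883792e-06 -1.89149283e-05]]
```

Call:
{"api": "arm_command", "payload": {
  "steps": [
    {"claw":85,"translation":[25,50,20],"angular":[0,0,10.4]},
    {"claw":85,"translation":[50,100,40],"angular":[0,0,20.8]},
    {"claw":85,"translation":[75,150,60],"angular":[0,0,31.2]},
    {"claw":85,"translation":[100,200,80],"angular":[0,0,41.6]},
    {"claw":85,"translation":[125,250,90],"angular":[0,0,52]},
    {"claw":85,"translation":[150,300,90],"angular":[0,0,62.4]},
    {"claw":85,"translation":[175,350,90],"angular":[0,0,72.8]},
    {"claw":85,"translation":[200,400,90],"angular":[0,0,83.2]},
    {"claw":85,"translation":[225,450,90],"angular":[0,0,93.6]},
    {"claw":85,"translation":[250,500,90],"angular":[0,0,104]},
    {"claw":85,"translation":[275,550,90],"angular":[0,0,114.4]},
    {"claw":85,"translation":[300,600,90],"angular":[0,0,124.8]},
    {"claw":85,"translation":[325,650,90],"angular":[0,0,135.2]},
    {"claw":85,"translation":[350,700,90],"angular":[0,0,145.6]},
    {"claw":85,"translation":[350,700,90],"angular":[0,0,145.6]},
    {"claw":85,"translation":[350,700,90],"angular":[0,0,145.6]}
  ]
}}

```text
clock: 3.45
tcp_pos: [0.5173, 0.1761, 0.3209]
tcp_rot: [0.102, 0.7, -0.103, 0.699]
wrist_force: [-0.2, 0.3, 0.2]
gripper_width: 0.0854
```

```bash
python3 - <<'E'
from h import *
s=arm.read_state(); print(s['clock'],s['tcp_pos'],s['joints'])
c=snap('wrist','w1')
for n in ['cradle','block_mid','seat','box_front','clamp_hinge','clamp_tab','key_a']:
  for cam in ['wrist']:
    r=mark_of(cam,n); print(n,cam,[(np.round(x['position'],3).tolist(),round(x['conf'],2)) for x in r])
E
```

```text
3.45 [0.51727325 0.17612661 0.32093832] [ 1.93290288e-01  2.78642743e-01 -2.99592900e-02  1.26329016e+00
 -3.81337769e-04  4.83964451e-01]
cradle wrist [([0.53, 0.217, 0.014], 0.65)]
block_mid wrist [([0.528, 0.215, 0.057], 0.6)]
seat wrist [([0.531, 0.217, 0.077], 0.72), ([0.66, -0.24, 0.035], 0.59)]
box_front wrist [([0.596, 0.331, 0.007], 0.75)]
clamp_hinge wrist [([0.486, 0.317, 0.015], 0.72), ([0.593, 0.158, 0.09], 0.69)]
clamp_tab wrist [([0.586, 0.137, 0.162], 0.82)]
key_a wrist [([0.489, 0.317, 0.018], 0.86), ([0.64, 0.28, 0.017], 0.59)]
```

View pics/w1.png

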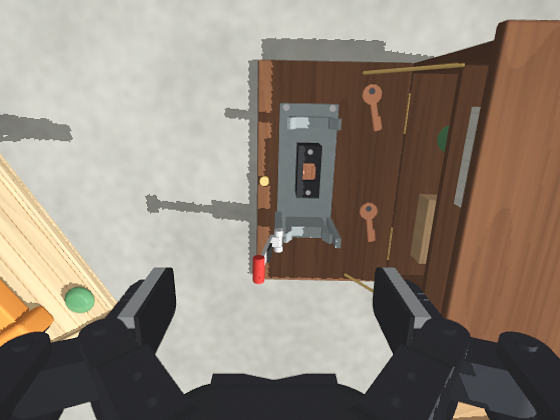

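```bash
python3 - <<'E'
from h import *
im=cv2.imread('pics/w1.png'); c=im[85:265,240:390]
cv2.imwrite('pics/w1z.png',cv2.resize(c,None,fx=3.3,fy=3.3,interpolation=cv2.INTER_CUBIC))
E
```

```text
(no output)
```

View pics/w1z.png

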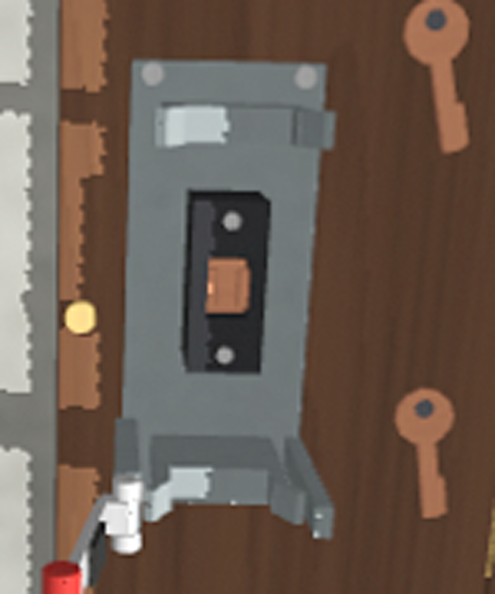

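```bash
cat >> h.py <<'E'
def bp(k,px,z):
    R=np.array(k['R']);t=np.array(k['t']);K=np.array([[k['fx'],0,k['cx']],[0,k['fy'],k['cy']],[0,0,1]])
    n=cv2.undistortPoints(np.array([px],float).reshape(-1,1,2),K,np.array(k['distortion'])).reshape(-1,2)
    c=-R.T@t; out=[]
    for a in n:
        d=R.T@np.array([a[0],a[1],1]); out.append(c+d*(z-c[2])/d[2])
    return np.array(out)
def pj(k,X):
    K=np.array([[k['fx'],0,k['cx']],[0,k['fy'],k['cy']],[0,0,1]])
    R=np.array(k['R']);t=np.array(k['t'])
    return cv2.projectPoints(np.array(X,float).reshape(-1,1,3),cv2.Rodrigues(R)[0],t,K,np.array(k['distortion']))[0].reshape(-1,2)
E
python3 - <<'E'
from h import *
k=eyes.get_calibration('wrist'); print(k['t'])
import pickle; pickle.dump(k,open('k1.pkl','wb'))
z=lambda p: np.array(p)/3.3+[240,85]
blk=[(190,193),(268,197),(261,374),(184,369)]
P=bp(k,z(blk),0.057); print(np.round(P,4)); 
print('edges',[np.linalg.norm(P[i]-P[(i+1)%4]).round(4) for i in range(4)], 'c',P.mean(0))
for a,b in [(0,3),(1,2)]:
    d=P[b]-P[a]; print(np.degrees(np.arctan2(d[1],d[0])))
poc=[(208,258),(249,258),(249,314),(207,312)]
for zz in (.057,.045):
    Q=bp(k,z(poc),zz); print(zz,Q.round(4),Q.mean(0))
pl=[(133,61),(326,67)]
P=bp(k,z(pl),0.02);d=P[1]-P[0];print('plate',P,np.linalg.norm(d),np.degrees(np.arctan2(d[1],d[0]))-90)
# flap edges
f=[(260,60),(250,277)];P=bp(k,f,0.014);d=P[1]-P[0];print('flap',np.linalg.norm(d),np.degrees(np.arctan2(d[1],d[0])))
E
```

```text
[-0.31883249 -0.48912144  0.334413  ]
[[0.4978 0.2124 0.057 ]
 [0.5073 0.2388 0.057 ]
 [0.5705 0.2199 0.057 ]
 [0.5603 0.1926 0.057 ]]
edges [np.float64(0.0281), np.float64(0.066), np.float64(0.0291), np.float64(0.0655)] c [0.53396746 0.21592243 0.057     ]
-17.546425857446764
-16.668777075550068
0.057 [[0.5223 0.2124 0.057 ]
 [0.5266 0.2267 0.057 ]
 [0.5469 0.2214 0.057 ]
 [0.5416 0.2067 0.057 ]] [0.53436172 0.21679429 0.057     ]
0.045 [[0.5246 0.2128 0.045 ]
 [0.5291 0.2275 0.045 ]
 [0.5499 0.2221 0.045 ]
 [0.5445 0.2069 0.045 ]] [0.53700885 0.21732406 0.045     ]
plate [[0.4489401  0.20620374 0.02      ]
 [0.47216237 0.27549501 0.02      ]] 0.07307909009170568 -18.528056444267975
flap 0.29634801045289944 -20.32447629206393
```

```bash
cat > ov.py <<'E'
from h import *
import pickle,sys
k=pickle.load(open('k1.pkl','rb'))
cx,cy,yaw=map(float,sys.argv[1:4]); a=np.radians(yaw); th=float(sys.argv[4])
def W(p): 
    p=np.array(p,float); return np.stack([cx+np.cos(a)*p[:,0]-np.sin(a)*p[:,1],cy+np.sin(a)*p[:,0]+np.cos(a)*p[:,1],.014+p[:,2]],1)
im=cv2.imread('pics/w1.png'); x0,y0=220,85
S=3.4; c=cv2.resize(im[y0:y0+205,x0:x0+170],None,fx=S,fy=S,interpolation=cv2.INTER_CUBIC)
def poly(p,col,cl=True):
    q=((pj(k,W(p))-[x0,y0])*S).astype(int); cv2.polylines(c,[q],cl,col,1)
for X in (-54,80):
    for dx in (-6,6):
        poly([((X+dx)/1e3,y/1e3,h/1e3) for y,h in [(-34.5,69),(-19,45),(19,45),(34.5,69)]],(0,255,0),False)
poly([(x/1e3,y/1e3,.043) for x,y in [(-32,-14),(32,-14),(32,14),(-32,14)]],(0,255,255))
ct,st=np.cos(th),np.sin(th)
kb=np.array([0,ct*76-st*8,st*76+ct*8])/1e3+np.array([.08,-.036,.077])
poly([kb+[-.013,0,0],kb+[.013,0,0]],(255,0,255),False)
poly([(.074,-.036,.077),(.086,-.036,.077)],(255,0,255),False)
cv2.imwrite(sys.argv[5],c)
E
python3 ov.py 0.534 0.216 -17.3 1.95 pics/ov1.png
```

```text
(no output)
```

View pics/ov1.png

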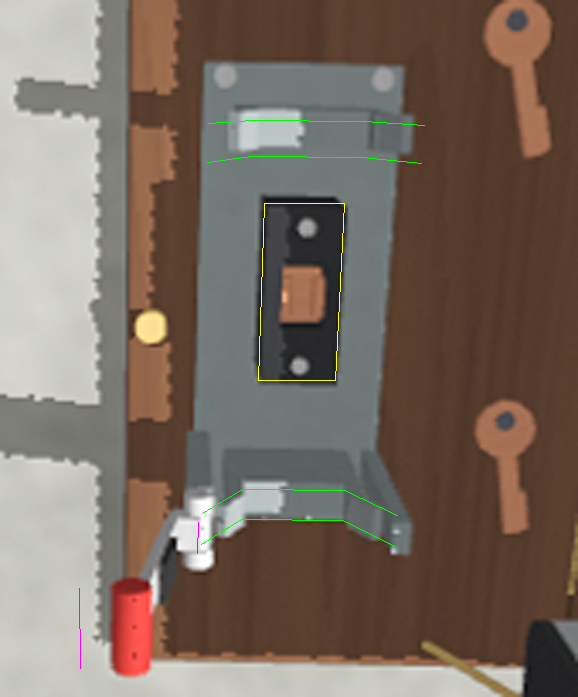

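Call:
{"api": "arm_command", "payload": {
  "steps": [
    {"claw":85,"translation":[0,-55,0],"angular":[0,0,5]},
    {"claw":85,"translation":[0,-110,0],"angular":[0,0,10]},
    {"claw":85,"translation":[2,-165,-15],"angular":[0,0,15]},
    {"claw":85,"translation":[4,-220,-30],"angular":[0,0,20]},
    {"claw":85,"translation":[6,-275,-50],"angular":[0,0,25]},
    {"claw":85,"translation":[8,-330,-75],"angular":[0,0,28]},
    {"claw":85,"translation":[9,-385,-95],"angular":[0,0,31]},
    {"claw":85,"translation":[10,-430,-115],"angular":[0,0,31]},
    {"claw":85,"translation":[10,-454,-121],"angular":[0,0,31]},
    {"claw":85,"translation":[10,-454,-121],"angular":[0,0,31]},
    {"claw":85,"translation":[10,-454,-121],"angular":[0,0,31]}
  ]
}}

```text
clock: 5.22
tcp_pos: [0.528, -0.2769, 0.201]
tcp_rot: [-0.089, 0.701, 0.089, 0.702]
wrist_force: [-0.4, 0.3, 0.5]
gripper_width: 0.0848
```

```bash
python3 - <<'E'
from h import *
s=arm.read_state(); print(s['clock'],s['tcp_pos'],s['joints'])
c=snap('wrist','w2'); k=eyes.get_calibration('wrist')
import pickle; pickle.dump(k,open('k2.pkl','wb'))
for n in ['torch_mid','torch_lens','torch_foot']:
    r=mark_of('wrist',n); print(n,[(np.round(x['position'],3).tolist(),round(x['conf'],2)) for x in r])
m=silhouettes('wrist','torch_mid'); 
for r in m[:2]: print(r['conf'],r['region'].sum())
np.save('m.npy',m[0]['region'])
p=s['tcp_pos'].copy(); print(pj(k,[p,[.527,-.2775,.051]]))
E
```

```text
5.225 [ 0.52795248 -0.27687109  0.20100883] [-6.07080218e-01  4.31370933e-01 -1.14621552e-01  1.02444315e+00
  6.02878303e-04 -8.58400281e-01]
torch_mid [([0.531, -0.277, 0.036], 0.62), ([0.609, -0.51, 0.018], 0.62)]
torch_lens [([0.503, -0.499, 0.023], 0.83), ([0.658, -0.244, 0.035], 0.55)]
torch_foot [([0.61, -0.505, -0.002], 0.6)]
0.97 8391
0.75 10536
[[269.58235116 271.52806132]
 [271.23146747 189.8174334 ]]
```

View pics/w2.png

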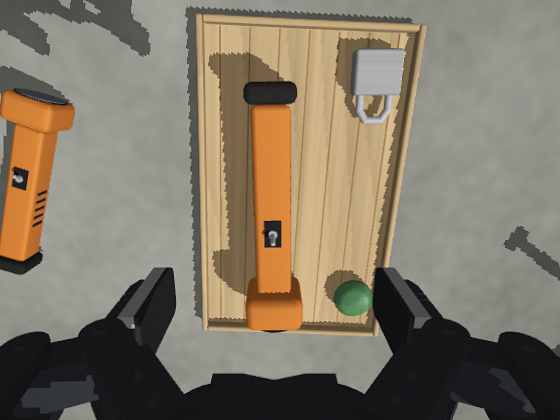

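```bash
python3 - <<'E'
from h import *
import pickle; k=pickle.load(open('k2.pkl','rb'))
P=bp(k,[(252,110),(291,110),(257,275),(291,275)],0.051); print(P.round(4))
A=(P[0]+P[1])/2;B=(P[2]+P[3])/2;d=B-A;print('w',np.linalg.norm(P[0]-P[1]),np.linalg.norm(P[2]-P[3]),'yaw',np.degrees(np.arctan2(d[1],d[0])))
u=d/np.linalg.norm(d)
T=bp(k,[(270,81)],.056)[0]; print('mid from tail',T+u*.092)
T=bp(k,[(272,104)],.051)[0]; print('mid from cap',T+u*.074)
T=bp(k,[(273,278)],.062)[0]; print('mid from head rear',T-u*.105)
T=bp(k,[(272,232)],.064)[0]; print('mid from switch',T-u*.0425)
T=bp(k,[(274,330)],.034+.028)[0]; print('mid from headfront top',T-u*.140)
im=cv2.imread('pics/w2.png')[70:340,220:330];cv2.imwrite('pics/w2z.png',cv2.resize(im,None,fx=2.2,fy=2.2,interpolation=cv2.INTER_CUBIC))
E
```

```text
[[ 0.4651 -0.3096  0.051 ]
 [ 0.457  -0.2784  0.051 ]
 [ 0.6121 -0.27    0.051 ]
 [ 0.604  -0.2384  0.051 ]]
w 0.03224583331306316 0.03263859100699194 yaw 15.173006405775887
mid from tail [ 0.52864437 -0.27652837  0.056     ]
mid from cap [ 0.52777043 -0.27542841  0.051     ]
mid from head rear [ 0.50414204 -0.28326085  0.062     ]
mid from switch [ 0.51970388 -0.27925374  0.064     ]
mid from headfront top [ 0.5249542  -0.27745313  0.062     ]
```

View pics/w2z.png

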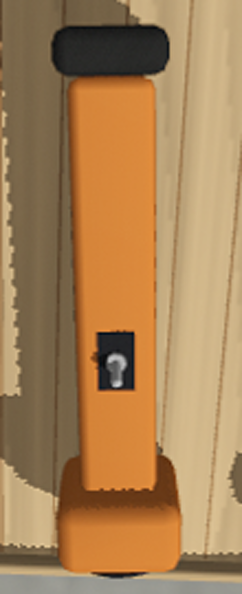

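Call:
{"api": "arm_command", "payload": {
  "steps": [
    {"claw":85,"translation":[-1,0,-40],"angular":[0,0,0.6]},
    {"claw":85,"translation":[-1.5,0,-85],"angular":[0,0,0.6]},
    {"claw":85,"translation":[-1.5,0,-130],"angular":[0,0,0.6]},
    {"claw":85,"translation":[-1.5,0,-165],"angular":[0,0,0.6]},
    {"claw":85,"translation":[-1.5,0,-183],"angular":[0,0,0.6]},
    {"claw":85,"translation":[-1.5,0,-183],"angular":[0,0,0.6]},
    {"claw":20,"translation":[-1.5,0,-183],"angular":[0,0,0.6]},
    {"claw":20,"translation":[-1.5,0,-183],"angular":[0,0,0.6]},
    {"claw":20,"translation":[-1.5,0,-183],"angular":[0,0,0.6]},
    {"claw":20,"translation":[-1.5,0,-183],"angular":[0,0,0.6]},
    {"claw":20,"translation":[-1.5,0,-183],"angular":[0,0,0.6]},
    {"claw":20,"translation":[-1.5,0,-183],"angular":[0,0,0.6]}
  ]
}}

```text
clock: 6.98
tcp_pos: [0.5269, -0.2783, 0.0186]
tcp_rot: [-0.092, 0.701, 0.092, 0.702]
wrist_force: [-0.3, 0.4, 6.3]
gripper_width: 0.0332
```

Call:
{"api": "arm_command", "payload": {
  "steps": [
    {"claw":20,"translation":[0,0,10],"angular":[0,0,0]},
    {"claw":20,"translation":[0,0,40],"angular":[0,0,0]},
    {"claw":20,"translation":[0,0,90],"angular":[0,0,0]},
    {"claw":20,"translation":[0,0,140],"angular":[0,0,0]},
    {"claw":20,"translation":[0,0,180],"angular":[0,0,0]},
    {"claw":20,"translation":[0,0,180],"angular":[0,0,0]},
    {"claw":20,"translation":[0,0,180],"angular":[0,0,0]},
    {"claw":20,"translation":[0,0,180],"angular":[0,0,0]}
  ]
}}

```text
clock: 7.98
tcp_pos: [0.5249, -0.277, 0.195]
tcp_rot: [-0.091, 0.702, 0.093, 0.7]
wrist_force: [0.0, 0.0, -2.9]
gripper_width: 0.0336
```

```bash
python3 - <<'E'
from h import *
s=arm.read_state(); print(s['clock'],s['tcp_pos'],s['wrist_force'],s['torque'],s['gripper_width'])
c=snap('wrist','w3'); k=eyes.get_calibration('wrist')
import pickle; pickle.dump(k,open('k3.pkl','wb'))
snap('scene','s3')
E
```

```text
7.975 [ 0.52490579 -0.27696659  0.19503909] [ 0.03381586  0.04894031 -2.90521634] [-0.00489258  0.01787376  0.03458034] 0.03363270688264274
```

View pics/w3.png

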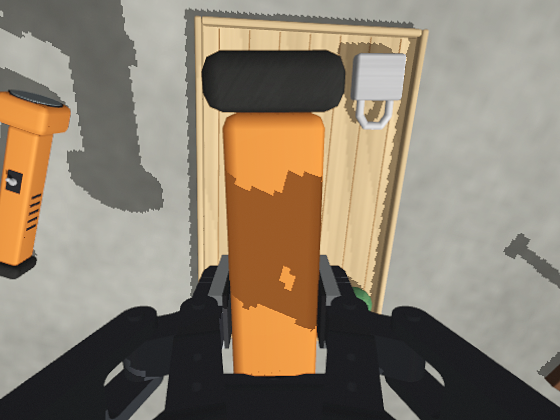

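View pics/s3.png

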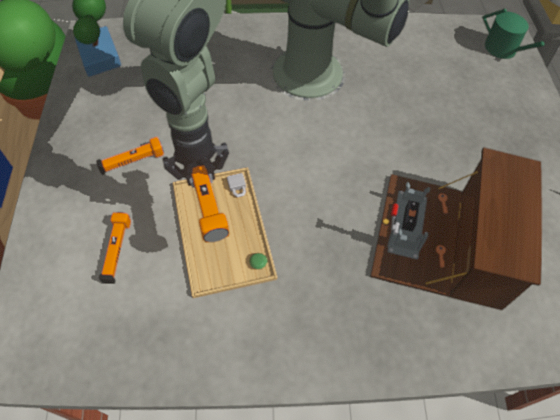

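```bash
python3 - <<'E'
from h import *
from scipy.spatial.transform import Rotation as Ro
import pickle; k=pickle.load(open('k3.pkl','rb'))
s=arm.read_state(); print(s['clock'],s['tcp_pos']); M=Ro.from_quat(s['tcp_rot']).as_matrix(); print(M.round(4))
zt=s['tcp_pos'][2]+.0154
P=bp(k,[(224,130),(324,130),(234,330),(315,330)],zt+.017); print('w',np.linalg.norm(P[0]-P[1]),np.linalg.norm(P[2]-P[3]))
A=(P[0]+P[1])/2;B=(P[2]+P[3])/2;d=B-A;yaw=np.arctan2(d[1],d[0]);print('yaw',np.degrees(yaw),'tool yaw',np.degrees(np.arctan2(M[1,1],M[0,1])))
u=d/np.linalg.norm(d)
for px,h,x in [((273,113),.017,.074),((273,51),.022,.092)]:
    T=bp(k,[px],zt+h)[0]+u*x; e=T-s['tcp_pos']; print('mid',T,'rel tcp along u',e@u,'perp',e@np.array([-u[1],u[0],0]))
E
```

```text
8.075 [ 0.52530755 -0.27722244  0.19547073]
[[-0.0026 -0.2579  0.9662]
 [ 0.0019  0.9662  0.258 ]
 [-1.      0.0025 -0.0021]]
w 0.031662141115277626 0.030797594534795886
yaw 15.050279871100464 tool yaw 104.948331719298
mid [ 0.52618221 -0.27510906  0.22787073] rel tcp along u 0.0013934256110200622 perp 0.0018137650988052775
mid [ 0.52714431 -0.27479255  0.23287073] rel tcp along u 0.002404715831683933 perp 0.00186959478856852
```

```bash
python3 - <<'E'
from h import *
import pickle; k=pickle.load(open('k1.pkl','rb'))
def an(a,b,z):
    P=bp(k,[a,b],z);d=P[1]-P[0];return np.degrees(np.arctan2(d[1],d[0])).round(2),np.linalg.norm(d).round(4),P.round(4).tolist()
print(an((258.8,85),(256.7,265),.014)); print(an((264,280),(345,278),.014)); print(an((411,63),(389,255),.014))
z=lambda p: tuple(np.array(p)/3.3+[240,85])
# plate sides
print('plate L',an(z((133,70)),z((125,410)),.02)); print('plate R',an(z((326,67)),z((300,420)),.02))
s=lambda p: tuple(np.array(p)/3.4+[220,85])
# saddle seat edges
print('rear seat',bp(k,[s((268,110)),s((268,147))],.059).round(4)); print('front seat',bp(k,[s((265,485)),s((265,513))],.059).round(4))
c,sn=np.cos(np.radians(-17.3)),np.sin(np.radians(-17.3))
for nm,px in [('rear',(268,128)),('front',(265,499))]:
    P=bp(k,[s(px)],.059)[0]; print(nm,'x along',(P-[.534,.216,.0])@[c,sn,0])
E
```

```text
(np.float64(-18.23), np.float64(0.2477), [[0.4202, 0.1869, 0.014], [0.6555, 0.1094, 0.014]])
(np.float64(74.84), np.float64(0.1199), [[0.6821, 0.1123, 0.014], [0.7134, 0.228, 0.014]])
(np.float64(-16.93), np.float64(0.2563), [[0.4502, 0.372, 0.014], [0.6954, 0.2974, 0.014]])
plate L (np.float64(-17.85), np.float64(0.1351), [[0.4521, 0.2053, 0.02], [0.5807, 0.1639, 0.02]])
plate R (np.float64(-17.89), np.float64(0.1405), [[0.4722, 0.2755, 0.02], [0.6059, 0.2323, 0.02]])
rear seat [[0.4693 0.2217 0.059 ]
 [0.4811 0.2184 0.059 ]]
front seat [[0.5996 0.1843 0.059 ]
 [0.6104 0.1813 0.059 ]]
rear x along -0.057520640681857194
front x along 0.07765177302706606
```

Call:
{"api": "arm_command", "payload": {
  "steps": [
    {"claw":20,"translation":[0,30,30],"angular":[0,0,-2]},
    {"claw":20,"translation":[0,80,55],"angular":[0,0,-6]},
    {"claw":20,"translation":[0,135,60],"angular":[0,0,-10]},
    {"claw":20,"translation":[0,190,60],"angular":[0,0,-14]},
    {"claw":20,"translation":[0,245,60],"angular":[0,0,-18]},
    {"claw":20,"translation":[0,300,60],"angular":[0,0,-22]},
    {"claw":20,"translation":[0,350,60],"angular":[0,0,-26]},
    {"claw":20,"translation":[0,400,60],"angular":[0,0,-30]},
    {"claw":20,"translation":[2,445,60],"angular":[0,0,-32.6]},
    {"claw":20,"translation":[3,475,60],"angular":[0,0,-32.6]},
    {"claw":20,"translation":[3,494,50],"angular":[0,0,-32.6]},
    {"claw":20,"translation":[3,494,10],"angular":[0,0,-32.6]},
    {"claw":20,"translation":[3,494,-30],"angular":[0,0,-32.6]},
    {"claw":20,"translation":[3,494,-60],"angular":[0,0,-32.6]},
    {"claw":20,"translation":[3,494,-80],"angular":[0,0,-32.6]},
    {"claw":20,"translation":[3,494,-80],"angular":[0,0,-32.6]},
    {"claw":20,"translation":[3,494,-80],"angular":[0,0,-32.6]},
    {"claw":20,"translation":[3,494,-80],"angular":[0,0,-32.6]}
  ]
}}

```text
clock: 10.32
tcp_pos: [0.5301, 0.2163, 0.1184]
tcp_rot: [0.109, 0.698, -0.108, 0.699]
wrist_force: [0.3, 0.8, -2.5]
gripper_width: 0.0331
```

```bash
cat > q.py <<'E'
from h import *
from scipy.spatial.transform import Rotation as Ro
import sys
s=arm.read_state(); M=Ro.from_quat(s['tcp_rot']).as_matrix()
a=np.radians(-17.6);e=s['tcp_pos']-[.531,.2158,0]
print(s['clock'],s['tcp_pos'].round(4),'rel',(e@[np.cos(a),np.sin(a),0]).round(4),(e@[-np.sin(a),np.cos(a),0]).round(4),'yaw',np.degrees(np.arctan2(M[1,1],M[0,1])).round(2)-90,'tilt',M[:2,0].round(4),M[2,1].round(4))
F=s['wrist_force'];print('F along',F[0]*np.cos(a)+F[1]*np.sin(a),'F lat',-F[0]*np.sin(a)+F[1]*np.cos(a),'Fz',F[2],'T',s['torque'].round(2),'w',s['gripper_width'])
E
python3 q.py; python3 - <<'E'
from h import *
a=snap('scene','s4'); snap('wrist','w4');cv2.imwrite('pics/s4z.png',cv2.resize(a[150:310,340:480,::-1],None,fx=4,fy=4,interpolation=cv2.INTER_CUBIC))
E
```

```text
10.325 [0.5301 0.2163 0.1184] rel -0.001 0.0002 yaw -17.659999999999997 tilt [0.002  0.0005] 0.0011
F along 0.072175756177415 F lat 0.8322691822624849 Fz -2.4516609842329364 T [ 0.02  0.04 -0.03] w 0.03307546958291878
```

View pics/s4z.png

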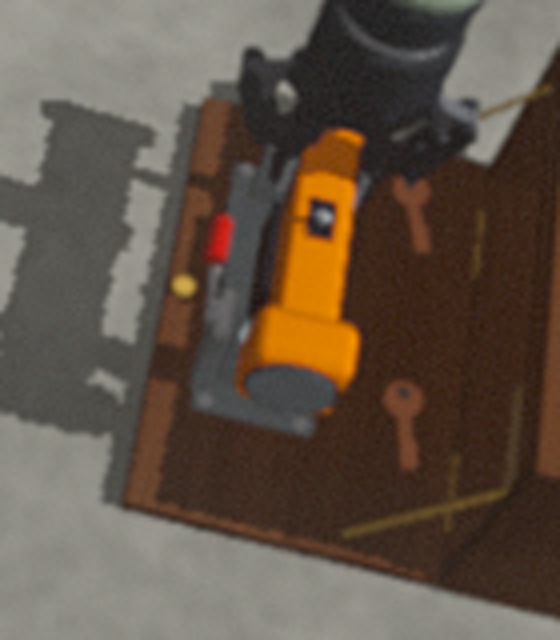

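View pics/w4.png

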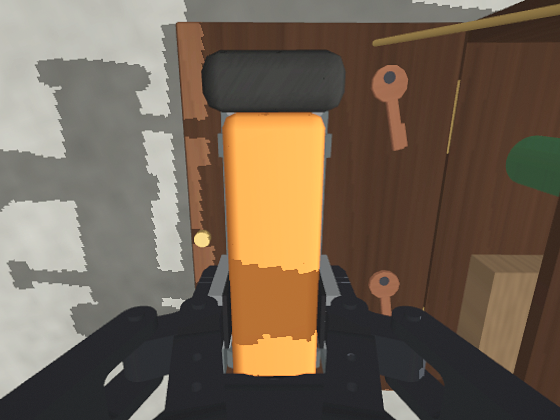

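Call:
{"api": "arm_command", "payload": {
  "steps": [
    {"claw":20,"translation":[-1,0,-15],"angular":[0,0,0]},
    {"claw":20,"translation":[-2,0.6,-30],"angular":[0,0,0]},
    {"claw":20,"translation":[-2,0.6,-40],"angular":[0,0,0]},
    {"claw":20,"translation":[-2,0.6,-45],"angular":[0,0,0]},
    {"claw":20,"translation":[-2,0.6,-45],"angular":[0,0,0]},
    {"claw":20,"translation":[-2,0.6,-45],"angular":[0,0,0]}
  ]
}}

```text
clock: 11.18
tcp_pos: [0.5276, 0.2169, 0.0726]
tcp_rot: [0.109, 0.698, -0.108, 0.699]
wrist_force: [0.9, 0.1, -2.6]
gripper_width: 0.033
```

```bash
python3 q.py
```

```text
11.175 [0.5276 0.2169 0.0726] rel -0.0036 -0.0 yaw -17.650000000000006 tilt [0.0007 0.0002] 0.0004
F along 0.8217745331488121 F lat 0.4049474864510923 Fz -2.596721497945303 T [0.01 0.01 0.  ] w 0.03297604495063523
```

Now feel for the block top in small downward steps.

Call:
{"api": "arm_command", "payload": {
  "steps": [
    {"claw":20,"translation":[0,0,-1],"angular":[0,0,0]},
    {"claw":20,"translation":[0,0,-2],"angular":[0,0,0]},
    {"claw":20,"translation":[0,0,-2],"angular":[0,0,0]}
  ]
}}

```text
clock: 11.55
tcp_pos: [0.5272, 0.2168, 0.0703]
tcp_rot: [0.109, 0.699, -0.108, 0.699]
wrist_force: [0.1, 0.8, -2.7]
gripper_width: 0.0331
```

Call:
{"api": "arm_command", "payload": {
  "steps": [
    {"claw":20,"translation":[0,0,-1],"angular":[0,0,0]},
    {"claw":20,"translation":[0,0,-1],"angular":[0,0,0]}
  ]
}}

```text
clock: 11.8
tcp_pos: [0.5273, 0.2168, 0.0696]
tcp_rot: [0.109, 0.699, -0.108, 0.699]
wrist_force: [-1.5, 0.6, -1.2]
gripper_width: 0.033
```

Call:
{"api": "arm_command", "payload": {
  "steps": [
    {"claw":20,"translation":[0,0,-1],"angular":[0,0,0]},
    {"claw":20,"translation":[0,0,-1],"angular":[0,0,0]}
  ]
}}

```text
clock: 12.05
tcp_pos: [0.5275, 0.2168, 0.0693]
tcp_rot: [0.109, 0.698, -0.108, 0.699]
wrist_force: [-2.0, -1.1, 6.7]
gripper_width: 0.0332
```

```bash
python3 q.py
```

```text
12.05 [0.5275 0.2168 0.0693] rel -0.0037 -0.0001 yaw -17.650000000000006 tilt [0.0009 0.0002] 0.0004
F along -1.5442761402745635 F lat -1.5986727604812185 Fz 6.7476392046642095 T [-0.13  0.67 -0.01] w 0.03324613363381566
```

Call:
{"api": "arm_command", "payload": {
  "steps": [
    {"claw":20,"translation":[1,-0.3,0.3],"angular":[0,0,0]},
    {"claw":20,"translation":[1.5,-0.5,0.3],"angular":[0,0,0]},
    {"claw":20,"translation":[2,-0.6,0.3],"angular":[0,0,0]}
  ]
}}

```text
clock: 12.42
tcp_pos: [0.5277, 0.2167, 0.0692]
tcp_rot: [0.109, 0.7, -0.108, 0.698]
wrist_force: [-5.3, 0.8, 8.2]
gripper_width: 0.0335
```

```bash
python3 q.py
```

```text
12.425 [0.5277 0.2167 0.0692] rel -0.0034 -0.0001 yaw -17.620000000000005 tilt [-0.0025  0.0014] 0.0006
F along -5.310308830332781 F lat -0.8301696814469957 Fz 8.23099247031967 T [0.19 1.51 0.04] w 0.03349757457269763
```

Call:
{"api": "arm_command", "payload": {
  "steps": [
    {"claw":20,"translation":[0.5,-0.15,0],"angular":[0,0,0]},
    {"claw":20,"translation":[1,-0.3,0],"angular":[0,0,0]},
    {"claw":20,"translation":[1,-0.3,0],"angular":[0,0,0]}
  ]
}}

```text
clock: 12.8
tcp_pos: [0.5285, 0.2166, 0.0691]
tcp_rot: [0.109, 0.7, -0.108, 0.698]
wrist_force: [-6.0, 0.4, 6.6]
gripper_width: 0.033
```

```bash
python3 q.py
```

```text
12.8 [0.5285 0.2166 0.0691] rel -0.0026 0.0 yaw -17.61 tilt [-0.0027  0.0016] 0.0007
F along -5.852473886654086 F lat -1.4157793980878945 Fz 6.561683664268262 T [ 0.31  1.43 -0.04] w 0.032983904560775504
```

Call:
{"api": "arm_command", "payload": {
  "steps": [
    {"claw":20,"translation":[0.5,-0.15,0],"angular":[0,0,0]},
    {"claw":20,"translation":[1,-0.3,0],"angular":[0,0,0]},
    {"claw":20,"translation":[1,-0.3,0],"angular":[0,0,0]}
  ]
}}

```text
clock: 13.18
tcp_pos: [0.5301, 0.2162, 0.069]
tcp_rot: [0.109, 0.699, -0.108, 0.698]
wrist_force: [-4.8, 1.3, 5.1]
gripper_width: 0.0332
```

```bash
python3 q.py
```

```text
13.175 [0.5301 0.2162 0.069 ] rel -0.001 0.0001 yaw -17.61 tilt [-0.0016  0.0014] 0.0008
F along -5.009690461757971 F lat -0.18154424135204206 Fz 5.102364375218811 T [0.31 1.12 0.01] w 0.0332337422379317
```

Call:
{"api": "arm_command", "payload": {
  "steps": [
    {"claw":20,"translation":[0.5,-0.15,0],"angular":[0,0,0]},
    {"claw":20,"translation":[1,-0.3,0],"angular":[0,0,0]},
    {"claw":20,"translation":[1,-0.3,0],"angular":[0,0,0]}
  ]
}}

```text
clock: 13.55
tcp_pos: [0.5326, 0.2149, 0.0681]
tcp_rot: [0.108, 0.699, -0.109, 0.699]
wrist_force: [-0.7, -0.1, -2.9]
gripper_width: 0.0331
```

```bash
python3 q.py
```

```text
13.55 [0.5326 0.2149 0.0681] rel 0.0018 -0.0003 yaw -17.67 tilt [ 0.0004 -0.0006] -0.0005
F along -0.6307910725458976 F lat -0.30563215452025716 Fz -2.9328533587235066 T [0.02 0.06 0.  ] w 0.0330557219378911
```

Call:
{"api": "arm_command", "payload": {
  "steps": [
    {"claw":20,"translation":[0.5,-0.15,0],"angular":[0,0,0]},
    {"claw":20,"translation":[1,-0.3,0],"angular":[0,0,0]},
    {"claw":20,"translation":[1,-0.3,0],"angular":[0,0,0]}
  ]
}}

```text
clock: 13.92
tcp_pos: [0.5333, 0.2149, 0.0685]
tcp_rot: [0.109, 0.699, -0.109, 0.699]
wrist_force: [0.3, 0.8, -2.6]
gripper_width: 0.0337
```

```bash
python3 q.py
```

```text
13.925 [0.5333 0.2149 0.0685] rel 0.0025 -0.0002 yaw -17.659999999999997 tilt [ 0.0001 -0.0001] -0.0001
F along 0.05075371159379699 F lat 0.883576902494946 Fz -2.619096266238834 T [0.03 0.02 0.02] w 0.033730185297334764
```

Call:
{"api": "arm_command", "payload": {
  "steps": [
    {"claw":20,"translation":[0.5,-0.15,0],"angular":[0,0,0]},
    {"claw":20,"translation":[1,-0.3,0],"angular":[0,0,0]},
    {"claw":20,"translation":[1,-0.3,0],"angular":[0,0,0]}
  ]
}}

```text
clock: 14.3
tcp_pos: [0.5339, 0.2147, 0.0685]
tcp_rot: [0.108, 0.699, -0.108, 0.699]
wrist_force: [-0.6, 1.2, -2.9]
gripper_width: 0.033
```

```bash
python3 q.py
```

```text
14.3 [0.5339 0.2147 0.0685] rel 0.0031 -0.0001 yaw -17.64 tilt [-0.0005  0.0002] -0.0
F along -0.8895891824208008 F lat 0.9513451623604177 Fz -2.8902616177749945 T [0.1  0.26 0.  ] w 0.03298317021797887
```

Call:
{"api": "arm_command", "payload": {
  "steps": [
    {"claw":20,"translation":[-0.6,0.2,0],"angular":[0,0,0]},
    {"claw":20,"translation":[-0.8,0.25,-1],"angular":[0,0,0]},
    {"claw":20,"translation":[-0.8,0.25,-2],"angular":[0,0,0]},
    {"claw":20,"translation":[-0.8,0.25,-2],"angular":[0,0,0]}
  ]
}}

```text
clock: 14.8
tcp_pos: [0.5336, 0.215, 0.0666]
tcp_rot: [0.109, 0.699, -0.108, 0.699]
wrist_force: [1.5, 1.4, -3.1]
gripper_width: 0.0333
```

```bash
python3 q.py
```

```text
14.8 [0.5336 0.215  0.0666] rel 0.0027 0.0001 yaw -17.650000000000006 tilt [0.0003 0.0003] 0.0003
F along 1.0168317127842368 F lat 1.780553584934434 Fz -3.1329931764044643 T [ 0.11  0.   -0.  ] w 0.03331712422636792
```

Call:
{"api": "arm_command", "payload": {
  "steps": [
    {"claw":20,"translation":[0,0,-0.7],"angular":[0,0,0]},
    {"claw":20,"translation":[0,0,-1],"angular":[0,0,0]}
  ]
}}

```text
clock: 15.05
tcp_pos: [0.5337, 0.2153, 0.066]
tcp_rot: [0.109, 0.699, -0.108, 0.699]
wrist_force: [-0.7, 1.3, 1.4]
gripper_width: 0.0331
```

```bash
python3 q.py
```

```text
15.05 [0.5337 0.2153 0.066 ] rel 0.0027 0.0003 yaw -17.64 tilt [0.0006 0.0008] 0.0009
F along -1.0941430107537606 F lat 0.9940415326261878 Fz 1.388743561034158 T [0.34 0.21 0.01] w 0.033117381847684806
```

Call:
{"api": "arm_command", "payload": {
  "steps": [
    {"claw":20,"translation":[0,0,-0.6],"angular":[0,0,0]},
    {"claw":20,"translation":[0,0,-1],"angular":[0,0,0]},
    {"claw":20,"translation":[0,0,-1],"angular":[0,0,0]}
  ]
}}

```text
clock: 15.42
tcp_pos: [0.5336, 0.2151, 0.0654]
tcp_rot: [0.109, 0.698, -0.108, 0.699]
wrist_force: [-2.3, 2.0, 5.5]
gripper_width: 0.0331
```

```bash
python3 q.py
```

```text
15.425 [0.5336 0.2151 0.0654] rel 0.0027 0.0001 yaw -17.64 tilt [0.0008 0.0004] 0.0006
F along -2.8174261076767393 F lat 1.157775309982555 Fz 5.4868256426961795 T [0.26 0.48 0.02] w 0.033115951768981446
```

Call:
{"api": "arm_command", "payload": {
  "steps": [
    {"claw":20,"translation":[0,0,-0.6],"angular":[0,0,0]},
    {"claw":20,"translation":[0,0,-1],"angular":[0,0,0]},
    {"claw":20,"translation":[0,0,-1],"angular":[0,0,0]}
  ]
}}

```text
clock: 15.8
tcp_pos: [0.5335, 0.2148, 0.0637]
tcp_rot: [0.108, 0.699, -0.109, 0.699]
wrist_force: [-0.3, 0.2, 1.8]
gripper_width: 0.0335
```

```bash
python3 q.py
```

```text
15.8 [0.5335 0.2148 0.0637] rel 0.0027 -0.0002 yaw -17.650000000000006 tilt [ 0.0003 -0.0002] -0.0001
F along -0.3542727165585635 F lat 0.09568885580652753 Fz 1.8174995212542209 T [0.12 0.2  0.03] w 0.03351045671450995
```

Rollers gave way at about 8 N. Continuing down to the seats.

Call:
{"api": "arm_command", "payload": {
  "steps": [
    {"claw":20,"translation":[0,0,-0.7],"angular":[0,0,0]},
    {"claw":20,"translation":[0,0,-1.4],"angular":[0,0,0]},
    {"claw":20,"translation":[0,0,-2],"angular":[0,0,0]},
    {"claw":20,"translation":[0,0,-2],"angular":[0,0,0]}
  ]
}}

```text
clock: 16.3
tcp_pos: [0.5335, 0.2147, 0.0612]
tcp_rot: [0.108, 0.699, -0.109, 0.699]
wrist_force: [1.7, -0.7, -3.1]
gripper_width: 0.0331
```

```bash
python3 q.py
```

```text
16.3 [0.5335 0.2147 0.0612] rel 0.0027 -0.0003 yaw -17.659999999999997 tilt [-0.0001 -0.0005] -0.0005
F along 1.8412276287065952 F lat -0.13545955243314423 Fz -3.0634056500172075 T [ 0.01 -0.29  0.02] w 0.03314560730486963
```

Call:
{"api": "arm_command", "payload": {
  "steps": [
    {"claw":20,"translation":[0,0,-0.5],"angular":[0,0,0]},
    {"claw":20,"translation":[0,0,-1],"angular":[0,0,0]},
    {"claw":20,"translation":[0,0,-1],"angular":[0,0,0]}
  ]
}}

```text
clock: 16.68
tcp_pos: [0.5335, 0.2148, 0.0608]
tcp_rot: [0.108, 0.699, -0.109, 0.699]
wrist_force: [1.0, -0.6, 0.9]
gripper_width: 0.0333
```

```bash
python3 q.py
```

```text
16.675 [0.5335 0.2148 0.0608] rel 0.0027 -0.0002 yaw -17.650000000000006 tilt [ 0.0003 -0.0002] -0.0
F along 1.1144245866495008 F lat -0.23100305433556056 Fz 0.857613347545211 T [-0.03  0.11  0.02] w 0.03328030404412157
```

Call:
{"api": "arm_command", "payload": {
  "steps": [
    {"claw":20,"translation":[0,0,-0.5],"angular":[0,0,0]},
    {"claw":20,"translation":[0,0,-1],"angular":[0,0,0]},
    {"claw":20,"translation":[0,0,-1],"angular":[0,0,0]}
  ]
}}

```text
clock: 17.05
tcp_pos: [0.5336, 0.2148, 0.0608]
tcp_rot: [0.109, 0.698, -0.109, 0.699]
wrist_force: [-1.5, -2.5, 10.1]
gripper_width: 0.0332
```

```bash
python3 q.py
```

```text
17.05 [0.5336 0.2148 0.0608] rel 0.0028 -0.0001 yaw -17.659999999999997 tilt [ 0.0008 -0.0001] 0.0002
F along -0.7039769518339192 F lat -2.8100181694874578 Fz 10.07425188931835 T [-0.24  0.67  0.04] w 0.03321784795240105
```

Call:
{"api": "arm_command", "payload": {
  "steps": [
    {"claw":20,"translation":[0,0,-0.4],"angular":[0,0,0]},
    {"claw":20,"translation":[0,0,-0.8],"angular":[0,0,0]},
    {"claw":20,"translation":[0,0,-0.8],"angular":[0,0,0]}
  ]
}}

```text
clock: 17.42
tcp_pos: [0.5336, 0.2148, 0.0608]
tcp_rot: [0.109, 0.698, -0.108, 0.699]
wrist_force: [-4.5, -2.4, 15.4]
gripper_width: 0.0333
```

```bash
python3 q.py
```

```text
17.425 [0.5336 0.2148 0.0608] rel 0.0028 -0.0001 yaw -17.650000000000006 tilt [ 0.0012 -0.0001] 0.0003
F along -3.5316700275702813 F lat -3.675414486859955 Fz 15.362034351832644 T [-0.34  1.04  0.04] w 0.03332262293602977
```

Call:
{"api": "arm_command", "payload": {
  "steps": [
    {"claw":20,"translation":[0,0,1],"angular":[0,0,0]},
    {"claw":20,"translation":[0,0,1.4],"angular":[0,0,0]},
    {"claw":40,"translation":[0,0,1.4],"angular":[0,0,0]},
    {"claw":60,"translation":[0,0,1.4],"angular":[0,0,0]},
    {"claw":60,"translation":[0,0,1.4],"angular":[0,0,0]},
    {"claw":60,"translation":[0,0,1.4],"angular":[0,0,0]},
    {"claw":60,"translation":[0,0,40],"angular":[0,0,0]},
    {"claw":60,"translation":[0,0,90],"angular":[0,0,0]},
    {"claw":60,"translation":[0,0,140],"angular":[0,0,0]},
    {"claw":60,"translation":[0,0,180],"angular":[0,0,0]},
    {"claw":60,"translation":[0,0,180],"angular":[0,0,0]},
    {"claw":60,"translation":[0,0,180],"angular":[0,0,0]}
  ]
}}

```text
clock: 18.92
tcp_pos: [0.5329, 0.2148, 0.238]
tcp_rot: [0.108, 0.699, -0.109, 0.698]
wrist_force: [0.4, 0.1, -0.3]
gripper_width: 0.0601
```

```bash
python3 q.py; python3 - <<'E'
from h import *
import pickle
pickle.dump(eyes.get_calibration('wrist'),open('k5.pkl','wb'))
snap('wrist','w5'); a=snap('scene','s5');cv2.imwrite('pics/s5z.png',cv2.resize(a[150:310,340:480,::-1],None,fx=3.7,fy=3.7,interpolation=cv2.INTER_CUBIC))
for c in ['wrist','scene']:
  for n in ['torch_mid','torch_lens','clamp_tab','clamp_hinge','cradle']:
    r=mark_of(c,n); print(n,[(np.round(x['position'],3).tolist(),round(x['conf'],2)) for x in r])
E
```

```text
18.925 [0.5329 0.2148 0.238 ] rel 0.0021 -0.0004 yaw -17.650000000000006 tilt [-0.0009 -0.0002] -0.0005
F along 0.3283478098950353 F lat 0.22879989285870525 Fz -0.32470192332082726 T [-0.03  0.03  0.07] w 0.060061002194729714
torch_mid [([0.538, 0.218, 0.076], 0.82)]
torch_lens [([0.667, 0.17, 0.069], 0.68), ([0.488, 0.315, 0.014], 0.58), ([0.587, 0.137, 0.163], 0.35), ([0.63, -0.164, 0.007], 0.24)]
clamp_tab [([0.632, -0.161, 0.006], 0.49)]
clamp_hinge [([0.594, 0.158, 0.09], 0.71)]
cradle [([0.488, 0.316, 0.014], 0.31)]
torch_mid [([0.537, 0.218, 0.076], 0.84), ([0.329, -0.518, 0.021], 0.64), ([0.607, -0.508, 0.021], 0.57), ([0.533, 0.219, 0.056], 0.56)]
torch_lens [([0.667, 0.172, 0.075], 0.91), ([0.506, -0.493, 0.023], 0.7), ([0.284, -0.413, 0.021], 0.58)]
clamp_tab [([0.591, 0.138, 0.166], 0.67)]
clamp_hinge [([0.594, 0.159, 0.09], 0.74)]
cradle [([0.534, 0.216, 0.016], 0.69)]
```

View pics/w5.png

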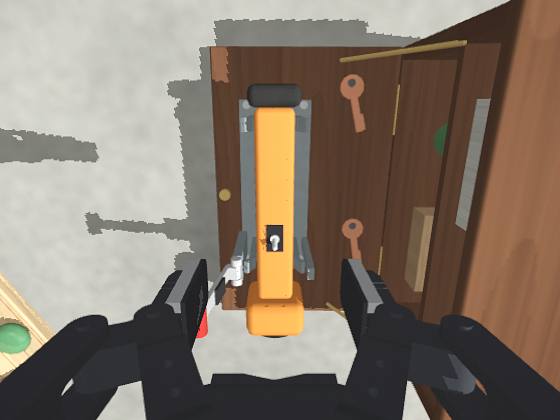

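View pics/s5z.png

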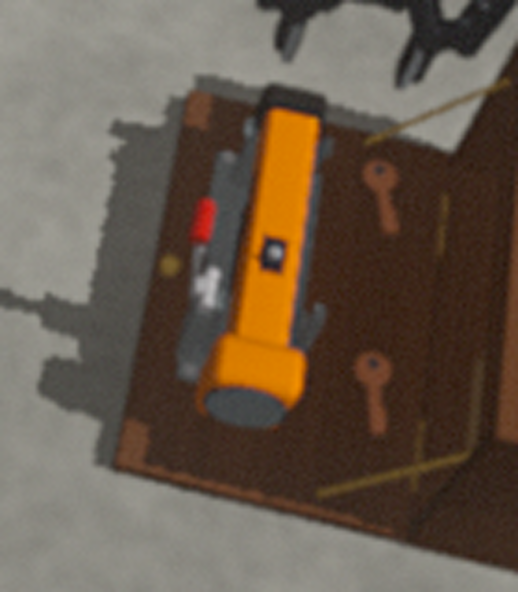

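Call:
{"api": "arm_command", "payload": {
  "steps": [
    {"claw":0,"translation":[20,-50,0],"angular":[0,0,0]},
    {"claw":0,"translation":[38,-95,0],"angular":[0,0,0]},
    {"claw":0,"translation":[45.6,-113.5,-20],"angular":[0,0,0]},
    {"claw":0,"translation":[45.6,-113.5,-60],"angular":[0,0,0]},
    {"claw":0,"translation":[45.6,-113.5,-84],"angular":[0,0,0]},
    {"claw":0,"translation":[45.6,-113.5,-84],"angular":[0,0,0]},
    {"claw":0,"translation":[45.6,-113.5,-84],"angular":[0,0,0]}
  ]
}}

```text
clock: 20.4
tcp_pos: [0.5797, 0.1015, 0.1559]
tcp_rot: [0.109, 0.698, -0.108, 0.699]
wrist_force: [0.5, -0.4, 0.2]
gripper_width: -0.0003
```

```bash
python3 q.py; python3 - <<'E'
from h import *
a=snap('wrist','w6'); a=snap('scene','s6');cv2.imwrite('pics/s6z.png',cv2.resize(a[150:310,340:480,::-1],None,fx=3.7,fy=3.7,interpolation=cv2.INTER_CUBIC))
E
```

```text
20.4 [0.5797 0.1015 0.1559] rel 0.081 -0.0942 yaw -17.64 tilt [0.0014 0.    ] 0.0005
F along 0.5785833641624727 F lat -0.28098177971992977 Fz 0.23559433321611292 T [-0.05  0.01 -0.05] w -0.00027156207747431775
```

View pics/w6.png

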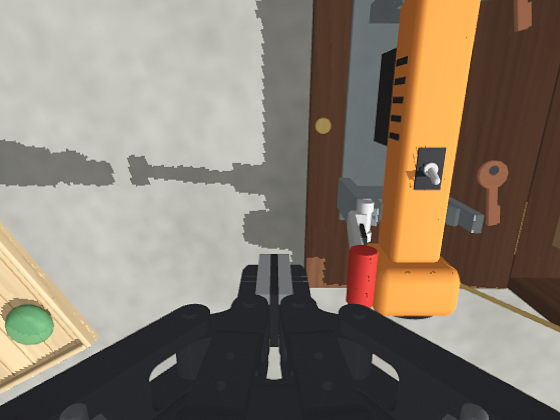

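View pics/s6z.png

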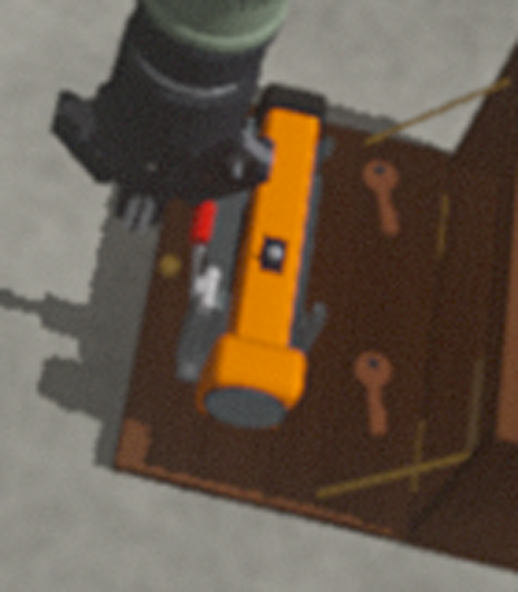

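Call:
{"api": "arm_command", "payload": {
  "steps": [
    {"claw":0,"translation":[3,9.5,0],"angular":[0,0,0]},
    {"claw":0,"translation":[6,19,0],"angular":[0,0,0]},
    {"claw":0,"translation":[9,28.5,0],"angular":[0,0,0]},
    {"claw":0,"translation":[12,38,0],"angular":[0,0,0]},
    {"claw":0,"translation":[15,47.5,0],"angular":[0,0,-0.0]},
    {"claw":0,"translation":[18,57,-1],"angular":[0,0,0]},
    {"claw":0,"translation":[18,57,-1],"angular":[0,0,0]}
  ]
}}

```text
clock: 21.38
tcp_pos: [0.5969, 0.1596, 0.1533]
tcp_rot: [0.108, 0.699, -0.108, 0.699]
wrist_force: [-0.2, -0.1, 0.4]
gripper_width: -0.0002
```

```bash
python3 q.py; python3 - <<'E'
from h import *
a=snap('wrist','w7'); a=snap('scene','s7');cv2.imwrite('pics/s7z.png',cv2.resize(a[150:310,340:480,::-1],None,fx=3.7,fy=3.7,interpolation=cv2.INTER_CUBIC))
r=mark_of('scene','clamp_tab');print(r)
E
```

```text
21.375 [0.5969 0.1596 0.1533] rel 0.0798 -0.0336 yaw -17.58 tilt [-0.0006  0.001 ] 0.0008
F along -0.14450224109926474 F lat -0.10466392318307893 Fz 0.42477006288742464 T [ 0.   -0.06 -0.02] w -0.0001619607416865314
[{'position': [0.603, 0.1787, 0.1637], 'conf': 0.49}]
```

View pics/w7.png

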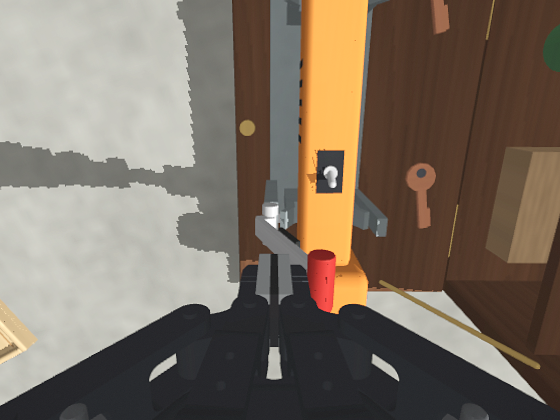

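View pics/s7z.png

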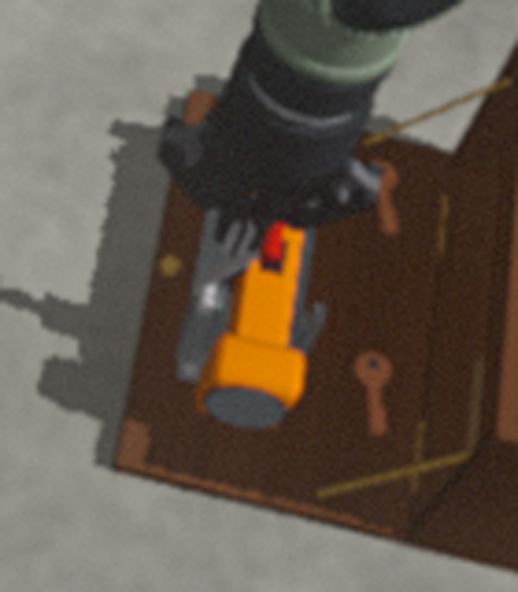

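Call:
{"api": "arm_command", "payload": {
  "steps": [
    {"claw":0,"translation":[2.7,8.5,-2],"angular":[0,0,0]},
    {"claw":0,"translation":[5.4,17,-4],"angular":[0,0,0]},
    {"claw":0,"translation":[5.4,17,-4],"angular":[0,0,0]},
    {"claw":0,"translation":[3.5,11,8],"angular":[0,0,0]},
    {"claw":0,"translation":[4,13,20],"angular":[0,0,0]},
    {"claw":0,"translation":[8.5,26.5,20],"angular":[0,0,0]},
    {"claw":0,"translation":[10.5,33,10],"angular":[0,0,0]},
    {"claw":0,"translation":[13,41,-2],"angular":[0,0,0]},
    {"claw":0,"translation":[15,47,-10],"angular":[0,0,0]},
    {"claw":0,"translation":[16.5,52,-18],"angular":[0,0,0]},
    {"claw":0,"translation":[16.5,52,-18],"angular":[0,0,0]}
  ]
}}

```text
clock: 22.9
tcp_pos: [0.6122, 0.2106, 0.1338]
tcp_rot: [0.108, 0.7, -0.109, 0.698]
wrist_force: [0.1, 0.8, 0.4]
gripper_width: 0.0002
```

```bash
python3 q.py; python3 - <<'E'
from h import *
a=snap('wrist','w8'); a=snap('scene','s8');cv2.imwrite('pics/s8z.png',cv2.resize(a[150:310,340:480,::-1],None,fx=3.7,fy=3.7,interpolation=cv2.INTER_CUBIC))
r=mark_of('scene','clamp_tab');print(r)
E
```

```text
22.9 [0.6122 0.2106 0.1338] rel 0.079 0.0196 yaw -17.599999999999994 tilt [-0.0032 -0.0013] -0.0022
F along -0.16630750167236824 F lat 0.8380775924186943 Fz 0.3923697335748121 T [-0.02  0.03  0.  ] w 0.00018292867431453626
[{'position': [0.6183, 0.2173, 0.1284], 'conf': 0.57}]
```

View pics/w8.png

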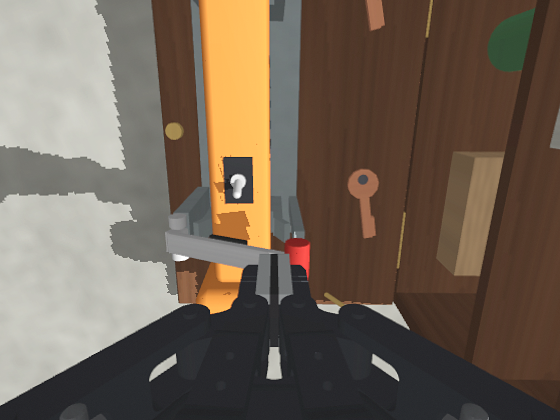

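View pics/s8z.png

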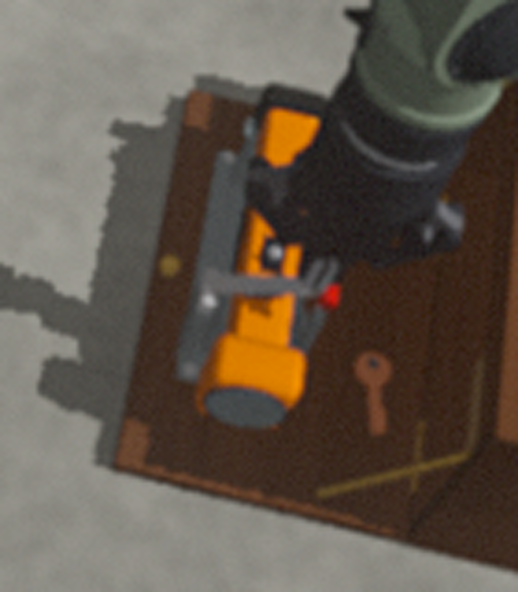

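Call:
{"api": "arm_command", "payload": {
  "steps": [
    {"claw":0,"translation":[1,3,-6],"angular":[0,0,0]},
    {"claw":0,"translation":[2,6,-13],"angular":[0,0,0]},
    {"claw":0,"translation":[2.5,8,-20],"angular":[0,0,0]},
    {"claw":0,"translation":[2.7,8.5,-25],"angular":[0,0,0]},
    {"claw":0,"translation":[2.7,8.5,-25],"angular":[0,0,0]}
  ]
}}

```text
clock: 23.68
tcp_pos: [0.6157, 0.2188, 0.11]
tcp_rot: [0.108, 0.699, -0.109, 0.698]
wrist_force: [0.2, -0.2, -0.6]
gripper_width: 0.0001
```

```bash
python3 q.py
```

```text
23.675 [0.6157 0.2188 0.11  ] rel 0.0798 0.0285 yaw -17.650000000000006 tilt [-0.0013 -0.0004] -0.0008
F along 0.27506599574162877 F lat -0.08872832536602794 Fz -0.5753641112947937 T [-0.08  0.   -0.03] w 5.073893407954768e-05
```

Call:
{"api": "arm_command", "payload": {
  "steps": [
    {"claw":0,"translation":[0,0,-1.5],"angular":[0,0,0]},
    {"claw":0,"translation":[0,0,-3],"angular":[0,0,0]},
    {"claw":0,"translation":[0,0,-3],"angular":[0,0,0]}
  ]
}}

```text
clock: 24.05
tcp_pos: [0.6163, 0.2188, 0.1078]
tcp_rot: [0.109, 0.699, -0.109, 0.699]
wrist_force: [0.1, -0.4, 1.2]
gripper_width: 0.0002
```

```bash
python3 q.py
```

```text
24.05 [0.6163 0.2188 0.1078] rel 0.0803 0.0287 yaw -17.659999999999997 tilt [ 0.0002 -0.    ] 0.0
F along 0.22239463649513447 F lat -0.3153332387701293 Fz 1.2496723356795312 T [ 0.04 -0.03  0.01] w 0.000176254863519408
```

Call:
{"api": "arm_command", "payload": {
  "steps": [
    {"claw":0,"translation":[0,0,-1.2],"angular":[0,0,0]},
    {"claw":0,"translation":[0,0,-2.5],"angular":[0,0,0]},
    {"claw":0,"translation":[0,0,-2.5],"angular":[0,0,0]}
  ]
}}

```text
clock: 24.42
tcp_pos: [0.6162, 0.2189, 0.1052]
tcp_rot: [0.108, 0.699, -0.109, 0.699]
wrist_force: [0.3, -0.5, 1.1]
gripper_width: -0.0002
```

Call:
{"api": "arm_command", "payload": {
  "steps": [
    {"claw":0,"translation":[0,0,-0.7],"angular":[0,0,0]},
    {"claw":0,"translation":[0,0,-1.2],"angular":[0,0,0]},
    {"claw":0,"translation":[0,0,-1.2],"angular":[0,0,0]}
  ]
}}

```text
clock: 24.8
tcp_pos: [0.6162, 0.2189, 0.104]
tcp_rot: [0.108, 0.699, -0.108, 0.699]
wrist_force: [-0.7, 0.4, -0.3]
gripper_width: -0.0002
```

Call:
{"api": "arm_command", "payload": {
  "steps": [
    {"claw":0,"translation":[0,0,-0.6],"angular":[0,0,0]},
    {"claw":0,"translation":[0,0,-0.6],"angular":[0,0,0]}
  ]
}}

```text
clock: 25.05
tcp_pos: [0.6161, 0.2189, 0.1034]
tcp_rot: [0.108, 0.699, -0.108, 0.699]
wrist_force: [-0.4, -0.3, 1.2]
gripper_width: -0.0003
```

Call:
{"api": "arm_command", "payload": {
  "steps": [
    {"claw":0,"translation":[0,0,-0.7],"angular":[0,0,0]},
    {"claw":0,"translation":[0,0,-1.2],"angular":[0,0,0]},
    {"claw":0,"translation":[0,0,-1.2],"angular":[0,0,0]}
  ]
}}

```text
clock: 25.42
tcp_pos: [0.6163, 0.2188, 0.1025]
tcp_rot: [0.108, 0.699, -0.109, 0.699]
wrist_force: [-0.1, -0.3, 2.1]
gripper_width: 0.0001
```

```bash
python3 q.py;python3 - <<'E'
from h import *
a=snap('wrist','w9'); a=snap('scene','s9');cv2.imwrite('pics/s9z.png',cv2.resize(a[150:310,340:480,::-1],None,fx=3.7,fy=3.7,interpolation=cv2.INTER_CUBIC))
r=mark_of('scene','clamp_tab');print(r)
E
```

```text
25.425 [0.6163 0.2188 0.1025] rel 0.0803 0.0286 yaw -17.650000000000006 tilt [ 0.0002 -0.0002] -0.0001
F along 0.012932522294623966 F lat -0.34990048009359287 Fz 2.060731926377244 T [-0.13  0.12 -0.06] w 8.516783318992609e-05
[{'position': [0.6201, 0.2287, 0.0992], 'conf': 0.45}]
```

View pics/w9.png

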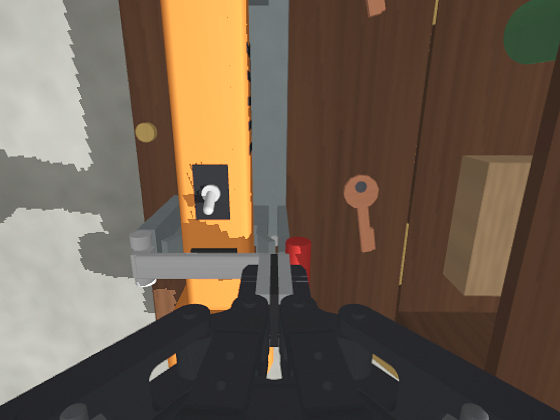

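View pics/s9z.png

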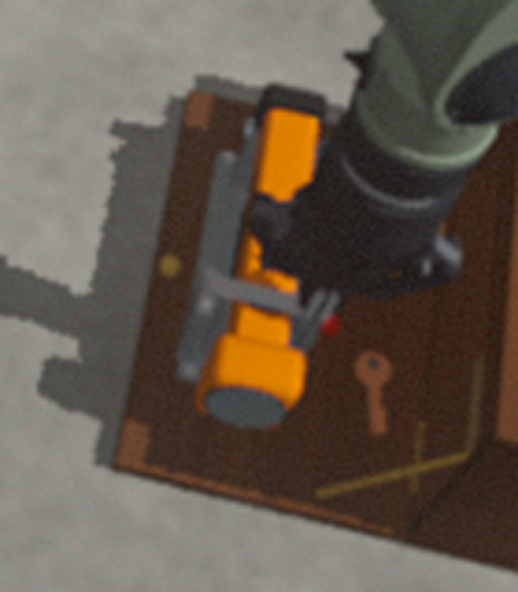

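Call:
{"api": "arm_command", "payload": {
  "steps": [
    {"claw":0,"translation":[0,0,-1],"angular":[0,0,0]},
    {"claw":0,"translation":[0,0,-2],"angular":[0,0,0]},
    {"claw":0,"translation":[0,0,-2],"angular":[0,0,0]}
  ]
}}

```text
clock: 25.95
tcp_pos: [0.6165, 0.2185, 0.1015]
tcp_rot: [0.108, 0.698, -0.109, 0.699]
wrist_force: [-2.3, -3.1, 8.4]
gripper_width: -0.0001
```

Call:
{"api": "arm_command", "payload": {
  "steps": [
    {"claw":0,"translation":[0,0,-1],"angular":[0,0,0]},
    {"claw":0,"translation":[0,0,-1.5],"angular":[0,0,0]},
    {"claw":0,"translation":[0,0,-1.5],"angular":[0,0,0]}
  ]
}}

```text
clock: 26.32
tcp_pos: [0.6166, 0.2185, 0.1014]
tcp_rot: [0.108, 0.698, -0.109, 0.699]
wrist_force: [-4.6, -2.5, 16.2]
gripper_width: 0.0001
```

Call:
{"api": "arm_command", "payload": {
  "steps": [
    {"claw":0,"translation":[0,0,-1],"angular":[0,0,0]},
    {"claw":0,"translation":[0,0,-1.5],"angular":[0,0,0]},
    {"claw":0,"translation":[0,0,-1.5],"angular":[0,0,0]}
  ]
}}

```text
clock: 26.7
tcp_pos: [0.6166, 0.2185, 0.1012]
tcp_rot: [0.108, 0.698, -0.109, 0.7]
wrist_force: [-7.7, -4.0, 24.5]
gripper_width: -0.0003
```

Call:
{"api": "arm_command", "payload": {
  "steps": [
    {"claw":0,"translation":[0,0,3],"angular":[0,0,0]},
    {"claw":0,"translation":[0,0,20],"angular":[0,0,0]},
    {"claw":0,"translation":[0,0,60],"angular":[0,0,0]},
    {"claw":0,"translation":[-20,-10,100],"angular":[0,0,0]},
    {"claw":0,"translation":[-50,-40,130],"angular":[0,0,0]},
    {"claw":0,"translation":[-100,-50,130],"angular":[0,0,0]},
    {"claw":0,"translation":[-100,-50,130],"angular":[0,0,0]},
    {"claw":0,"translation":[-100,-50,130],"angular":[0,0,0]}
  ]
}}

```text
clock: 27.7
tcp_pos: [0.517, 0.1693, 0.2281]
tcp_rot: [0.109, 0.698, -0.108, 0.699]
wrist_force: [0.3, -0.0, 0.5]
gripper_width: -0.0001
```

```bash
python3 q.py;python3 - <<'E'
from h import *
import pickle
k=eyes.get_calibration('wrist')
a=snap('wrist','w10'); cv2.imwrite('pics/w10z.png',cv2.resize(a[150:420,180:420,::-1],None,fx=2.2,fy=2.2,interpolation=cv2.INTER_CUBIC)); pickle.dump(k,open('k10.pkl','wb'))
a=snap('scene','s10');cv2.imwrite('pics/s10z.png',cv2.resize(a[150:310,340:480,::-1],None,fx=3.7,fy=3.7,interpolation=cv2.INTER_CUBIC))
for c in ['wrist','scene']:
  for n in ['torch_mid','torch_lens','clamp_tab','clamp_hinge','key_a','padlock','stone']:
    r=mark_of(c,n); print(c,n,[(np.round(x['position'],3).tolist(),round(x['conf'],2)) for x in r])
E
```

```text
27.7 [0.517  0.1693 0.2281] rel 0.0007 -0.0486 yaw -17.64 tilt [0.0019 0.0006] 0.0012
F along 0.2567777415366274 F lat 0.06776973394752529 Fz 0.4982417347584507 T [-0.02  0.    0.01] w -0.00010147626828517771
wrist torch_mid [([0.535, 0.215, 0.075], 0.97), ([0.592, 0.157, 0.092], 0.51)]
wrist torch_lens []
wrist clamp_tab [([0.615, 0.229, 0.096], 0.56)]
wrist clamp_hinge [([0.592, 0.156, 0.091], 0.94)]
wrist key_a [([0.488, 0.316, 0.014], 0.88), ([0.64, 0.275, 0.013], 0.75)]
wrist padlock [([0.594, 0.157, 0.089], 0.31)]
wrist stone [([0.632, -0.164, 0.004], 0.72)]
scene torch_mid [([0.537, 0.217, 0.074], 0.94), ([0.328, -0.519, 0.022], 0.64)]
scene torch_lens [([0.666, 0.173, 0.074], 0.88), ([0.505, -0.494, 0.023], 0.85), ([0.284, -0.416, 0.021], 0.62)]
scene clamp_tab [([0.621, 0.229, 0.102], 0.54)]
scene clamp_hinge [([0.597, 0.163, 0.087], 0.62)]
scene key_a [([0.488, 0.313, 0.013], 0.64), ([0.529, 0.213, 0.074], 0.57), ([0.636, 0.282, 0.017], 0.53)]
scene padlock [([0.417, -0.21, 0.007], 0.5)]
scene stone [([0.628, -0.163, 0.003], 0.72)]
```

View pics/w10.png

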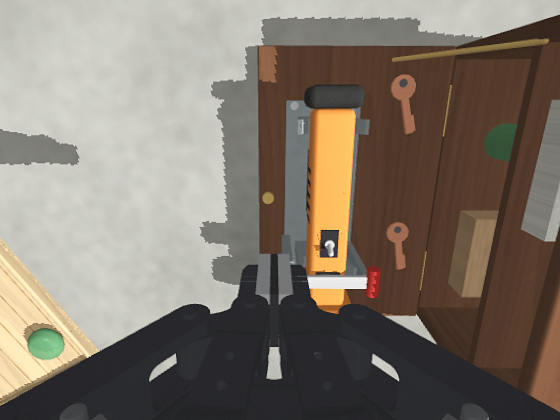

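View pics/s10z.png

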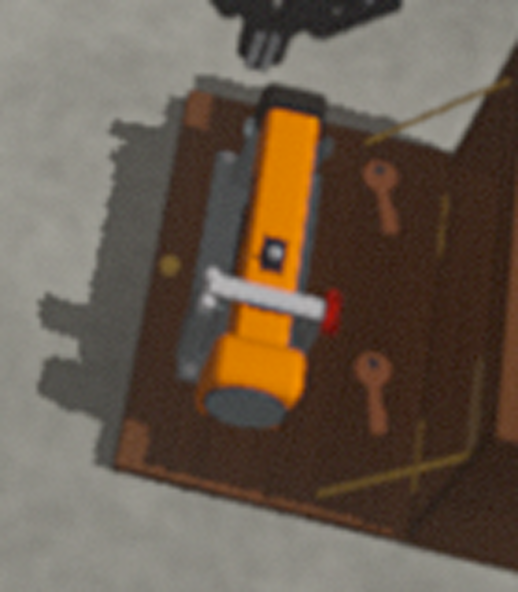

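Call:
{"api": "arm_command", "payload": {
  "steps": [
    {"claw":0,"translation":[40,25,0],"angular":[0,0,0]},
    {"claw":0,"translation":[80,48,0],"angular":[0,0,0]},
    {"claw":0,"translation":[101.5,60,-20],"angular":[0,0,0]},
    {"claw":0,"translation":[101.5,60,-60],"angular":[0,0,0]},
    {"claw":0,"translation":[101.5,60,-95],"angular":[0,0,0]},
    {"claw":0,"translation":[101.5,60,-112],"angular":[0,0,0]},
    {"claw":0,"translation":[101.5,60,-115],"angular":[0,0,0]},
    {"claw":0,"translation":[101.5,60,-115],"angular":[0,0,0]},
    {"claw":0,"translation":[101.5,60,-117],"angular":[0,0,0]},
    {"claw":0,"translation":[101.5,60,-119],"angular":[0,0,0]},
    {"claw":0,"translation":[101.5,60,-119],"angular":[0,0,0]}
  ]
}}

```text
clock: 29.88
tcp_pos: [0.6177, 0.2289, 0.1085]
tcp_rot: [0.109, 0.699, -0.108, 0.699]
wrist_force: [-0.5, 0.2, 0.1]
gripper_width: -0.0
```

Call:
{"api": "arm_command", "payload": {
  "steps": [
    {"claw":0,"translation":[0,0,-1],"angular":[0,0,0]},
    {"claw":0,"translation":[0,0,-2],"angular":[0,0,0]},
    {"claw":0,"translation":[0,0,-2],"angular":[0,0,0]}
  ]
}}

```text
clock: 30.25
tcp_pos: [0.6176, 0.2289, 0.1061]
tcp_rot: [0.108, 0.699, -0.109, 0.699]
wrist_force: [-0.3, -0.6, -0.2]
gripper_width: -0.0001
```

Call:
{"api": "arm_command", "payload": {
  "steps": [
    {"claw":0,"translation":[0,0,-1],"angular":[0,0,0]},
    {"claw":0,"translation":[0,0,-2],"angular":[0,0,0]},
    {"claw":0,"translation":[0,0,-2],"angular":[0,0,0]}
  ]
}}

```text
clock: 30.62
tcp_pos: [0.6178, 0.229, 0.1049]
tcp_rot: [0.109, 0.699, -0.108, 0.699]
wrist_force: [-0.9, -1.0, 5.0]
gripper_width: 0.0004
```

```bash
python3 q.py
```

```text
30.625 [0.6178 0.229  0.1049] rel 0.0788 0.0388 yaw -17.650000000000006 tilt [0.0005 0.0001] 0.0003
F along -0.5397257983006457 F lat -1.182365151064152 Fz 4.987598996186505 T [-0.09  0.3   0.06] w 0.00039616873041112765
```

Call:
{"api": "arm_command", "payload": {
  "steps": [
    {"claw":0,"translation":[0,0,-1],"angular":[0,0,0]},
    {"claw":0,"translation":[0,0,-1.5],"angular":[0,0,0]},
    {"claw":0,"translation":[0,0,-1.5],"angular":[0,0,0]}
  ]
}}

```text
clock: 31.0
tcp_pos: [0.6179, 0.229, 0.1047]
tcp_rot: [0.109, 0.698, -0.108, 0.699]
wrist_force: [-3.9, -1.5, 11.2]
gripper_width: -0.0001
```

Call:
{"api": "arm_command", "payload": {
  "steps": [
    {"claw":0,"translation":[0,0,4],"angular":[0,0,0]},
    {"claw":0,"translation":[0,0,30],"angular":[0,0,0]},
    {"claw":0,"translation":[0,0,80],"angular":[0,0,0]},
    {"claw":0,"translation":[-40,-40,120],"angular":[0,0,0]},
    {"claw":0,"translation":[-80,-90,140],"angular":[0,0,0]},
    {"claw":0,"translation":[-100,-130,150],"angular":[0,0,0]},
    {"claw":0,"translation":[-100,-130,150],"angular":[0,0,0]},
    {"claw":0,"translation":[-100,-130,150],"angular":[0,0,0]}
  ]
}}

```text
clock: 32.0
tcp_pos: [0.5181, 0.0989, 0.2528]
tcp_rot: [0.109, 0.698, -0.108, 0.699]
wrist_force: [0.6, -0.5, -0.9]
gripper_width: 0.0003
```

```bash
python3 q.py;python3 - <<'E'
from h import *
a=snap('wrist','w11')
for c in ['wrist']:
  for n in ['torch_mid','torch_lens','clamp_tab','key_a']:
    r=mark_of(c,n); print(c,n,[(np.round(x['position'],3).tolist(),round(x['conf'],2)) for x in r])
E
```

```text
32.0 [0.5181 0.0989 0.2528] rel 0.023 -0.1153 yaw -17.680000000000007 tilt [0.0007 0.0004] 0.0006
F along 0.6736690403131069 F lat -0.2989575870300142 Fz -0.9245836888864185 T [ 0.01  0.01 -0.02] w 0.0002899958185370504
wrist torch_mid [([0.538, 0.218, 0.076], 0.78)]
wrist torch_lens [([0.669, 0.171, 0.072], 0.93)]
wrist clamp_tab [([0.617, 0.227, 0.094], 0.88)]
wrist key_a [([0.642, 0.278, 0.015], 0.65), ([0.49, 0.316, 0.016], 0.61)]
```

View pics/w11.png

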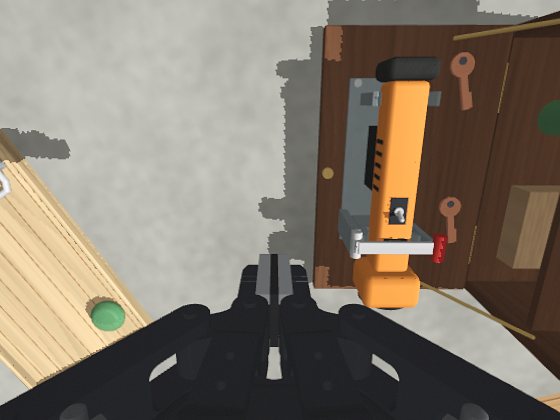

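The picture shows the clamp lying flat over the torch, with its bar from (352,243) to the red knob at (438,247). The torch is seated, the keys are where they were, and the gripper is clear.

```bash
python3 -c "
from plant import arm
print(arm.hand_in())"
```

```text
the job is handed in; nothing more can be done
None
```

The torch is in the cradle with its lens at the clamp, the clamp is shut over it, and the job was handed in at about 32 s of the 72 s allowed.

**What I did:**
- I took the largest torch from the bamboo tray and set its foot lightly on the contact block.
- I slid it forward with about 8–11 N of contact force until the foot dropped into the pocket, roughly 4 mm ahead of the cradle's middle.
- The contact rollers gave way at about 8 N. I pressed on until the torch stopped hard on the saddles. The highest push I read was about 18 N.
- I let go with the clamp still open, at about 1.75 rad. Then I swung it shut with the closed fingers and moved clear.

**Last checks:**
- **Torch:** the networks put torch_mid at z = 0.076 m, which is exactly the seated height. They put the lens at 0.072–0.075 m, against 0.076 m expected.
- **Clamp:** in a second push centred on the knob, the tip stopped hard at 0.105 m, the height of the knob's top when shut. The network put the knob's centre at 0.094–0.102 m, against 0.099 m expected.
- **Disagreement on the clamp:** the first closing push stopped at 0.1015 m. That push was off-centre on the knob, so I repeated it as above.
- **Other items:** the padlock, stone and keys were found where they started, to within the networks' accuracy of about 4 mm. The padlock's last good fix was just before the final knob check.

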